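# Shut down the honey warmer

### The job

The tasting is over: shut down the honey warmer. First turn its heat knob anticlockwise (seen from above) all the way to the off stop, then gently set the lid that fits the warmer's round well, out of the three, fully home over the well - lower it, do not drop it. Leave the other two lids, and the jar and tasting cup standing among them, where they are.

Things in the scene. Friction and masses are not known exactly. Their poses are not given: they have to be found in the camera images.
- warmer: fixed countertop honey warmer: box 170 mm (x) by 260 mm (y), 100 mm high, plain pale metal, flat steel deck on top. Origin: centre of its underside, z up. In the deck are a round open empty well (centre 45 mm towards its -y) and the heat knob (axis 85 mm towards its +y). Position and yaw vary (yaw within 0.3)
- well (a point): centre of the round well's mouth, level with the deck's top, 100 mm above the table; frame turned like the warmer, z up. The opening is 90 mm in diameter, the deck 10 mm thick with a small chamfer, the pot below about 66 mm deep under the deck. A lid fits when its locating disc drops into the opening and its flange rests flat on the deck (the lid's origin then lies 10 mm below this point)
- heat_knob (a joint): heat knob angle, rad: 0 = off, the end stop fully anticlockwise seen from above (pointer stroke towards the warmer's -x side, at the longest scale mark); grows clockwise, up to a stop at 4.6. Stiff enough to stay where it is left (friction torque about 0.06 N m), no detents, no spring. Starts between 1.2 and 2.8
- heat_knob_grip (a point): on the heat knob's vertical axis, 37 mm above the deck: where to grip. The black knob is a 44 mm disc carrying an upright bar 42 mm long, 14 mm thick, from 23 mm below this point to 7 mm above it; it sits on a fixed 68 mm rosette 6 mm thick. The frame turns with the knob: x along the bar, y across its thickness, z up; a white stroke on the bar's top marks its -x end (the pointer)
- lid_p: round plain steel lid, about 100 g: flange 84 mm in diameter, 5 mm thick, above a locating disc 64 mm in diameter, 10 mm deep; on top a black knob, an upright cylinder 24 mm in diameter, 31 mm tall. Lies loose on the table, knob up. Origin: centre of the underside, z up; flange underside at z = 10 mm, its top at 15 mm, knob top at 46 mm
- lid_p_grip (a point): point on the axis of lid_p's knob, 38 mm above the lid's underside: where to pinch it from above (fingertips may reach down to the flange top, 23 mm lower)
- lid_q: round plain steel lid, about 150 g: flange 104 mm in diameter, 5 mm thick, above a locating disc 84 mm in diameter, 10 mm deep; on top a black knob, an upright cylinder 24 mm in diameter, 31 mm tall. Lies loose on the table, knob up. Origin: centre of the underside, z up; flange underside at z = 10 mm, its top at 15 mm, knob top at 46 mm
- lid_q_grip (a point): point on the axis of lid_q's knob, 38 mm above the lid's underside: where to pinch it from above (fingertips may reach down to the flange top, 23 mm lower)
- lid_r: round plain steel lid, about 210 g: flange 124 mm in diameter, 5 mm thick, above a locating disc 104 mm in diameter, 10 mm deep; on top a black knob, an upright cylinder 24 mm in diameter, 31 mm tall. Lies loose on the table, knob up. Origin: centre of the underside, z up; flange underside at z = 10 mm, its top at 15 mm, knob top at 46 mm
- lid_r_grip (a point): point on the axis of lid_r's knob, 38 mm above the lid's underside: where to pinch it from above (fingertips may reach down to the flange top, 23 mm lower)
- jar_near: closed amber glass jar, 64 mm in diameter, about 85 mm tall, standing upright between the warmer and the lids; a bystander. Origin: centre of its underside
- tasting_cup: small clear plastic tasting cup, 60 mm in diameter, 32 mm tall, on the table; a bystander. Origin: centre of its underside
Mind the look-alikes: they are no part of the job. Leave any blue or turquoise look-alike of the lid_q alone.

How it is judged:
On the way, in this order (a step that is already met when the one before it is completed fails the run):
1. the heat knob is turned to its off stop (value of joint heat_knob below 0.06 rad), for 0.2 s.
2. the fitting lid sits fully home on the well (horizontal distance between lid_q and well below 0.006 m and z of lid_q in the frame of well between -0.014 and -0.0065 m and angle between lid_q's own z axis and vertical below 0.06 rad and value of joint heat_knob below 0.06 rad), for 0.2 s.
At the end, for the whole second after the job is handed in: the heat knob is within 0.06 rad of its off stop, and the fitting lid lies at rest with its flange flat on the deck: locating disc in the well (origin 6.5 to 14 mm below the deck's top), within 6 mm of the well's centre, tilted less than 0.06 rad (all of step 2 and linear speed of lid_q below 0.02 m/s); the robot touches nothing.
It fails at once if one of the other two lids is moved more than 30 mm (distance of any of lid_p, lid_r from where it was at the start of the episode above 0.03 m).
It fails at once if the near jar or the tasting cup is moved more than 30 mm or tipped over (distance of any of jar_near, tasting_cup from where it was at the start of the episode above 0.03 m or angle between any of jar_near, tasting_cup's own z axis and vertical above 0.5 rad).
It fails at once if the fitting lid is dropped onto or thrown at the well (faster than 0.7 m/s within 60 mm of the well's axis) (horizontal distance between lid_q and well below 0.06 m and linear speed of lid_q above 0.7 m/s).
It also fails if it takes over 64 s, if anything falls off the work surface, if the arm or the gripper's body presses on something with over 40 N, if the wrist force passes 120 N, or if a joint passes its speed limit or range.

### The arm

A 7-joint arm with a two-finger parallel gripper is mounted at the origin on the work surface. World frame = base frame: x ahead of the robot, y to its left, z up, the work surface at z = 0. Lengths are in m, angles in rad, forces in N, time in s.
With the tool pointing down it reaches from about 0.425 to 0.825 m from the base axis. Payload 3.6 kg.
Tool frame: the origin (TCP) lies between the finger pads; the fingertips stand 14 mm ahead of it and the grasp point (between the pads) lies 5 mm behind it; z points along the fingers, y is the line along which they close (so a half turn about z gives the same grasp; the last joint's range is limited). The gripper opens to 85 mm and grips with 20 to 120 N. Pads are 22 mm wide; open, the fingers measure 114 mm over their backs; the gripper's body (76 mm by 85 mm) begins 54 mm behind the grasp point. The pads swing forward as they close: fully open they stand 13 mm farther back than shut.
Start: joints at [1.157, 0.615, -0.013, 1.423, 0.008, 1.103, -0.04], TCP at [0.246, -0.602, 0.245] pointing down, gripper open.
Joint ranges: [-3.12, 3.12], [-0.3, 2.06], [-1.34, 1.32], [0.26, 2.42], [-1.36, 4.5], [0.01, 1.98], [-2.84, 2.84]. Speed limits (rad/s): [2.79, 2.79, 3.14, 3.14, 3.14, 3.14, 3.14].

### API

Orientations are given as [roll, pitch, yaw] about the fixed x, y, z axes, in that order (R = Rz(yaw) Ry(pitch) Rx(roll)).
In Python, from station import robot gives the robot as it stands. The module is installed in compiled form; this text tells all that it offers.
- The arm moves only by the shell command python3 -m creep 'ROWS' [OPENING] [FORCE]. ROWS is JSON, a list of rows, each a list of 6 numbers: the shift along the tool's x, y, z normalised to -1 to 1, where 1 is 0.12 m, then the turn, a rotation vector about the tool's x, y, z normalised to -1 to 1, where 1 is 60 degrees. A call has 1 to 5 rows; each row is the pose to reach, as a shift and turn from the pose commanded when the call began, along the tool's axes at that moment; what a row does not reach only later rows make up. A row lasts 1/10 s, in which the tool goes at most 50 mm and 8.59 degrees, less where a joint would pass 70% of its speed; a pose out of reach is approached as far as the arm can. A call with a number of a shift or a turn outside -1 to 1 is refused whole. A call with a gripper value outside its range is refused whole. OPENING is the opening, from 0 (shut) to 1 (fully open), set as the call begins (- or left out, the last holds). The fingers move at their own pace and stop on an object; FORCE is the grip in N (left out, the last holds). Time passes only in rows, so rows that repeat a pose let the fingers close. It gives the time, the measured TCP pose, the force, the opening and the grip force at its end, in the units of the state.
- robot.read_state(): the state, without advancing time (a new reading comes with each control period).
- robot.grab_frame(name): name is "side" or "top" or "wrist"; returns the picture (480x640x3 uint8, red, green, blue); there is no depth.
- robot.camera_params(name): a dict with "fov_y" (degrees; the focal length in pixels is half the picture's height over the tangent of half this angle, whatever the lens; pixels are square), "cx", "cy" (the principal point, pixels), "position" and "orientation" of the camera in the world. Camera axes: x right, y up, looking along -z (the intrinsics and any distortion apply to the point x, -y, -z); pixel columns grow to the right and rows downward; lengths in m; the calibration is good to about 2 mm. A picture is of the moment at which its call begins: read the wrist's pose just before it. camera_params takes no time and is no camera call; for the wrist camera it gives the pose at the moment of the call.
- robot.finish_job(): hands the job in; it is judged then, once.
Trained networks look in the newest picture that a camera, given by its name, has taken for a name from the list of things; names that differ only in an ending like _2 or _b are one class to them, and where a whole thing is asked for, a point or a joint stands for the part that bears it (a point fixed in the world has none). Each returns a list of dicts, best first, with "p" (0 to 1); they miss things now and then, are a little off and sometimes report something else, mostly with a low value. They report only what shows in the picture. A call takes as long as a camera call. They do not tell look-alikes from the thing itself.
- robot.cut_out(camera, query): "region" (480x640 bool, what is visible of it) and "rect" ([centre column, centre row, width, height] in pixels, round what is visible of it).
- robot.mark_of(camera, query): "point" ([row, column] in pixels: a listed point, or the origin of a listed thing).
The state is a dict: "t": time; "joint_positions": joint angles; "dq": joint speeds; "tau": joint torques, N m; "tcp_pos": TCP position; "tcp_rot": TCP orientation; "wrist_force": force on the tool from outside, world axes, zero at the start; "wrist_torque": the same for the moment, N m; "gripper_width": finger opening in m; "grip_force": force on a finger pad.
Only numpy, scipy, OpenCV 4.12 (cv2) and the standard library are available. Lean on these libraries where they do the work, as an engineer would, in place of code of your own. Each camera call takes 0.05 s, during which the arm holds its last target. There are 200 camera calls.

## Working session

There is one attempt and no reset: what is moved stays moved. The work goes in short steps, Python scripts to look and compute and a shell command to move; the robot and the scene stay as the last step left them, time stands still between calls to the robot, and variables do not carry over. Pictures are saved under pics/ and viewed, at most 10 in all, crops included, and the job is handed in when it is done.

```bash
mkdir -p pics; python3 - <<'E'
from station import robot
import cv2,numpy as np
s=robot.read_state(); print(s['t'],s['tcp_pos'],s['tcp_rot'],s['gripper_width'])
for n in ['top','side']:
    f=robot.grab_frame(n); cv2.imwrite(f'pics/{n}0.png',f[:,:,::-1])
    p=robot.camera_params(n); print(n,p)
    for q in ['lid_p','lid_q','lid_r','lid_p_grip','lid_q_grip','lid_r_grip','well','heat_knob_grip','warmer','jar_near','tasting_cup']:
        print(q,[(np.round(d['point'],1).tolist(),round(d['p'],2)) for d in robot.mark_of(n,q)])
print(robot.read_state()['t'])
E
```

```text
0.0 [ 0.24554683 -0.60104065  0.24415115] [-3.13902473e+00  4.55267036e-05  3.87946441e-01] 0.08545284613788218
top {'fov_y': 45.706778974834165, 'cx': 328.63160938769295, 'cy': 244.80195024937768, 'position': array([ 0.15257102, -0.06454255,  1.39289021]), 'orientation': array([ 1.87746756e-01, -8.20112214e-04, -1.54516046e+00])}
lid_p [([234.7, 443.6], 0.95), ([352.9, 428.1], 0.91), ([302.0, 511.7], 0.84), ([176.3, 401.5], 0.79), ([231.8, 360.4], 0.7), ([266.4, 217.0], 0.65)]
lid_q [([234.7, 443.6], 0.95), ([352.9, 428.1], 0.91), ([302.0, 511.7], 0.84), ([176.3, 401.5], 0.79), ([231.8, 360.4], 0.7), ([266.4, 217.0], 0.65)]
lid_r [([234.7, 443.6], 0.95), ([352.9, 428.1], 0.91), ([302.0, 511.7], 0.84), ([176.3, 401.5], 0.79), ([231.8, 360.4], 0.7), ([266.4, 217.0], 0.65)]
lid_p_grip [([228.9, 446.8], 0.6)]
lid_q_grip [([355.0, 428.8], 0.91), ([230.1, 359.9], 0.83), ([300.7, 515.8], 0.71), ([260.4, 214.4], 0.56)]
lid_r_grip [([167.1, 399.3], 0.8)]
well [([176.7, 234.0], 0.79)]
heat_knob_grip [([164.3, 177.7], 0.87)]
warmer [([182.0, 225.2], 0.8), ([175.0, 399.0], 0.6)]
jar_near [([158
[... 477 characters left out ...]
, ([176.3, 446.2], 0.71), ([368.2, 276.7], 0.66), ([186.9, 364.7], 0.64), ([240.1, 462.4], 0.61)]
lid_r [([238.5, 329.8], 0.74), ([194.5, 296.7], 0.72), ([176.3, 446.2], 0.71), ([368.2, 276.7], 0.66), ([186.9, 364.7], 0.64), ([240.1, 462.4], 0.61)]
lid_p_grip [([172.3, 361.3], 0.87)]
lid_q_grip [([357.2, 273.7], 0.95), ([225.7, 466.7], 0.87), ([161.4, 447.2], 0.86), ([228.8, 326.2], 0.55)]
lid_r_grip [([182.9, 297.7], 0.96), ([321.3, 193.6], 0.2)]
well [([282.3, 202.7], 0.89)]
heat_knob_grip [([313.7, 150.0], 0.77), ([228.7, 327.8], 0.71), ([175.0, 362.4], 0.46)]
warmer [([323.0, 194.9], 0.74)]
jar_near [([234.1, 242.6], 0.71)]
tasting_cup [([163.0, 322.9], 0.74), ([321.6, 195.4], 0.65)]
1.2
```

View pics/top0.png

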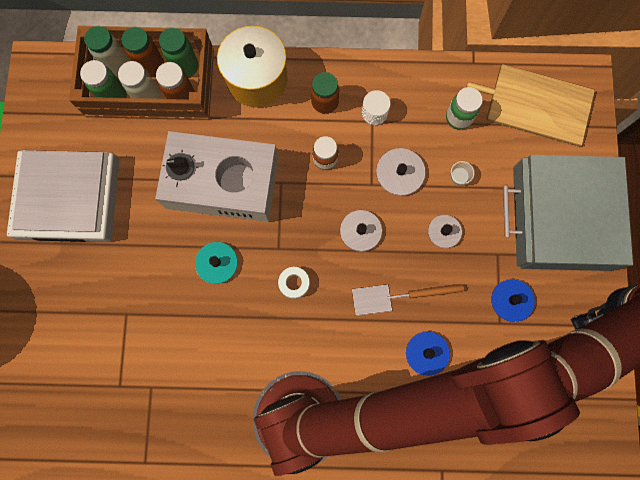

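View pics/side0.png

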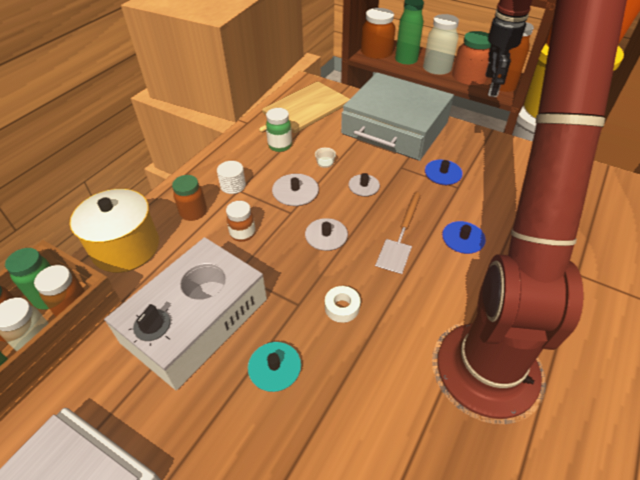

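The top view shows three plain steel lids at (col, row) (361,230), (401,171) and (446,231). The teal one at (216,262) and the blue ones at (513,300) and (428,353) are look-alikes. The warmer is at (217,177) with its knob at (179,165), the jar at (325,152) and the cup at (462,173). I'll measure diameters to pick the lid.

```bash
cat > h.py <<'E'
from station import robot
import cv2,numpy as np
from scipy.spatial.transform import Rotation as R
def cam(n):
    p=robot.camera_params(n); f=240/np.tan(np.radians(p['fov_y']/2))
    return f,p['cx'],p['cy'],np.array(p['position']),R.from_euler('xyz',p['orientation'])
def plane(c,uv,z):
    f,cx,cy,o,r=c; uv=np.atleast_2d(uv).astype(float)
    d=r.apply(np.c_[(uv[:,0]-cx)/f,-(uv[:,1]-cy)/f,-np.ones(len(uv))])
    return o+d*((z-o[2])/d[:,2])[:,None]
def proj(c,P):
    f,cx,cy,o,r=c; q=r.inv().apply(np.atleast_2d(P)-o); return np.c_[cx-f*q[:,0]/q[:,2],cy+f*q[:,1]/q[:,2]]
def circ(P):
    A=np.c_[2*P[:,:2],np.ones(len(P))]; s=np.linalg.lstsq(A,(P[:,:2]**2).sum(1),rcond=None)[0]
    return s[:2],2*np.sqrt(s[2]+s[:2]@s[:2])
E
python3 - <<'E'
from h import *
for n in ['top','side']:
    c=cam(n); robot.grab_frame(n)
    for d in robot.cut_out(n,'lid_q'):
        m=d['region'].astype(np.uint8); k=max(cv2.findContours(m,0,1)[0],key=cv2.contourArea)[:,0]
        P=plane(c,cv2.convexHull(k)[:,0],.015); ce,di=circ(P)
        print(n,np.round(d['rect'],0),'p%.2f'%d['p'],'c',ce.round(4),'d %.4f'%di)
    for d in robot.mark_of(n,'well'): print('well',plane(c,d['point'][::-1],.1).round(4),d['p'])
    for d in robot.mark_of(n,'heat_knob_grip'): print('knob',plane(c,d['point'][::-1],.137).round(4),d['p'])
    for d in robot.mark_of(n,'lid_q_grip'): print('qgrip',plane(c,d['point'][::-1],.038).round(4),d['p'])
    f=robot.grab_frame(n); 
    x,y,w,h=(150,120,140,110) if n=='top' else (100,230,180,170)
    k=4 if n=='top' else 3
    a=cv2.resize(f[y:y+h,x:x+w],None,fx=k,fy=k,interpolation=cv2.INTER_CUBIC); cv2.imwrite(f'pics/{n}w.png',a[:,:,::-1])
    x,y,w,h=(330,130,150,130); 
    if n=='top': cv2.imwrite('pics/lids.png',cv2.resize(f[y:y+h,x:x+w],None,fx=4,fy=4)[:,:,::-1])
E
```

```text
top [360. 229.  42.  40.] p0.97 c [ 0.4541 -0.1361] d 0.1036
top [443. 233.  32.  31.] p0.84 c [ 0.4556 -0.3447] d 0.0837
top [430. 354.  47.  43.] p0.76 c [ 0.1592 -0.2998] d 0.1035
top [512. 300.  47.  44.] p0.72 c [ 0.2911 -0.5077] d 0.1054
top [401. 174.  45.  48.] p0.67 c [ 0.6086 -0.2349] d 0.1236
top [216. 263.  42.  44.] p0.64 c [0.364  0.2175] d 0.1048
well [[0.5614 0.1686 0.1   ]] 0.72
well [[0.5902 0.3089 0.1   ]] 0.33
knob [[0.5777 0.2985 0.137 ]] 0.73
qgrip [[ 0.4489 -0.1369  0.038 ]] 0.72
qgrip [[ 0.1565 -0.299   0.038 ]] 0.6
qgrip [[ 0.2895 -0.5176  0.038 ]] 0.6
qgrip [[0.3625 0.2195 0.038 ]] 0.59
side [364. 186.  31.  25.] p0.90 c [ 0.4563 -0.3417] d 0.0876
side [297. 189.  42.  28.] p0.82 c [ 0.6082 -0.2324] d 0.1244
side [466. 239.  43.  34.] p0.62 c [ 0.1586 -0.2965] d 0.1045
side [273. 365.  52.  51.] p0.61 c [0.3647 0.2172] d 0.1042
side [445. 174.  33.  24.] p0.60 c [ 0.2904 -0.5031] d 0.1069
side [327. 233.  40.  30.] p0.56 c [ 0.4532 -0.1328] d 0.1034
well [[0.5642 0.1652 0.1   ]] 0.84
knob [[0.576  0.2957 0.137 ]] 0.57
qgrip [[ 0.1745 -0.299   0.038 ]] 0.95
qgrip [[ 0.4502 -0.13    0.038 ]] 0.73
qgrip [[0.3692 0.2134 0.038 ]] 0.68
qgrip [[ 0.2882 -0.5165  0.038 ]] 0.58
```

View pics/lids.png

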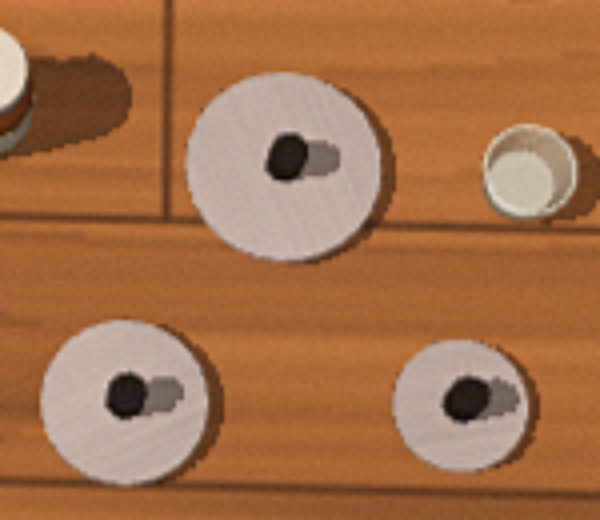

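View pics/topw.png

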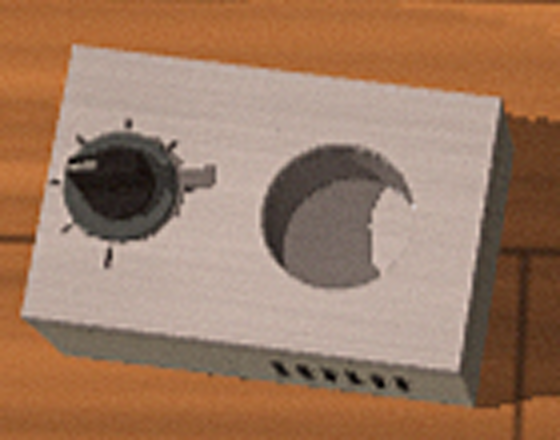

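Three steel candidates are in the crop. Top (401,171) measures 124 mm, so it is lid_r. Right (443,233) measures 84 mm, so it is lid_p. Left (361,230) measures 103.6 mm with a plain steel flange, so it is lid_q, the one that fits. The knob's white stroke points to image left, at crop (80,165). The long off mark is at crop (108,257), towards -x.

```bash
python3 - <<'E'
from h import *
c=cam('top')
px=np.array([(75,45),(500,98),(460,372),(22,316)])/4+[150,120]
P=plane(c,px,.1)[:,:2]; print(P.round(4)); print('sides',np.linalg.norm(P-np.roll(P,-1,0),axis=1).round(4))
v=P[0]-P[1]+P[3]-P[2]; yaw=np.arctan2(v[1],v[0])-np.pi/2; ctr=P.mean(0)
r=lambda a,b:ctr+np.array([[np.cos(yaw),-np.sin(yaw)],[np.sin(yaw),np.cos(yaw)]])@[a,b]
print('yaw',yaw,'ctr',ctr,'well',r(0,-.045),'knob',r(0,.085))
W=plane(c,np.array([(265,190),(262,222),(300,155),(338,144),(385,155),(411,200),(330,287),(285,268)])/4+[150,120],.1); print('wellfit',circ(W))
# refine side: deck saturation edges in side view
kx=plane(c,np.array([(66,166),(98,165)])/4+[150,120],.144)[:,:2]; k=r(0,.085); print('stroke',kx.round(4))
for q in kx: d=q-k; print('knob angle',(yaw+np.pi-np.arctan2(d[1],d[0]))%(2*np.pi), np.linalg.norm(d))
s=cam('side')
print('side proj well,knob',proj(s,[[*r(0,-.045),.1],[*k,.144]]))
print(robot.read_state()['t'])
E
```

```text
[[0.6657 0.3316]
 [0.6389 0.0751]
 [0.4699 0.0912]
 [0.497  0.3496]]
sides [0.2579 0.1697 0.2598 0.1697]
yaw -0.10448218857114844 ctr [0.56787226 0.21188434] well [0.56317911 0.16712974] knob [0.5767371  0.29642081]
wellfit (array([0.56383158, 0.16825591]), np.float64(0.08924715573685596))
stroke [[0.5748 0.3176]
 [0.5759 0.2993]]
knob angle 1.3739424079603975 0.021245209501417225
knob angle 1.1651695074475372 0.002979873681418967
side proj well,knob [[203.68858805 280.15344163]
 [146.29364487 312.32351438]]
1.8
```

View pics/sidew.png

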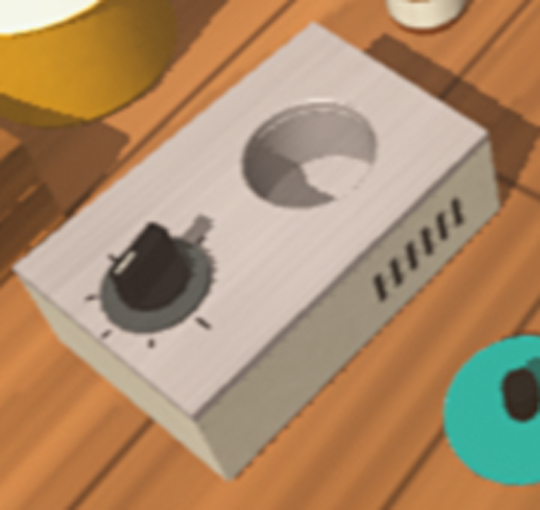

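```bash
python3 -m creep '[[0.4,-0.4,0,0,0,0],[0.8,-0.8,0,0,0,0],[1,-1,0,0,0,0],[1,-1,0,0,0,0]]' 1; python3 -c "
from station import robot
print(robot.read_state()['joint_positions'])"
```

```text
t: 2.2
tcp_pos: [0.3147, -0.4397, 0.2456]
tcp_rot: [-3.139, -0.003, 0.395]
wrist_force: [0.5, -1.2, 0.3]
gripper_width: 0.0854
grip_force: 0.0
[ 0.93293205  0.44518587 -0.03212931  1.74012838  0.01240858  0.95811179
 -0.27896157]
```

The measurements agree: the sides come out at 258×170 mm, both well estimates are within 1.5 mm, and the side view shows the same layout. I'll move over the knob now.

```bash
python3 -m creep '[[0.33,-0.33,0,0,0,0],[0.66,-0.66,0,0,0,0],[1,-1,0,0,0,0]]' >/dev/null; python3 -m creep '[[0.33,-0.33,0,0,0,0],[0.66,-0.66,0,0,0,0],[1,-1,0,0,0,0]]' >/dev/null;  python3 -m creep '[[0.33,-0.33,0,0,0,0],[0.66,-0.66,0,0,0,0],[1,-1,0,0,0,0],[1,-1,0,0,0,0]]'; python3 -m creep '[[0.33,-0.33,0,0,0,0],[0.66,-0.66,0,0,0,0],[1,-1,0,0,0,0]]' >/dev/null; python3 -m creep '[[0.1,-0.3,0,0,0,-0.14],[0.2,-0.6,0,0,0,-0.28],[0.35,-0.87,0,0,0,-0.42],[0.35,-0.87,0,0,0,-0.56],[0.35,-0.87,0,0,0,-0.7]]';python3 -m creep '[[0,0,0,0,0,-0.14],[0,0,0,0,0,-0.28],[0,0,0,0,0,-0.42],[0,0,0,0,0,-0.5],[0,0,0,0,0,-0.5]]'
python3 - <<'E'
from h import *
f=robot.grab_frame('wrist'); cv2.imwrite('pics/w1.png',f[:,:,::-1]); c=cam('wrist'); print(robot.read_state()['joint_positions'], c)
for z,q in [(.137,'heat_knob_grip'),(.1,'well')]:
    for d in robot.mark_of('wrist',q): print(q,d,plane(c,d['point'][::-1],z))
E
```

```text
t: 3.2
tcp_pos: [0.495, -0.0058, 0.2458]
tcp_rot: [-3.139, -0.004, 0.396]
wrist_force: [-0.3, 0.3, 0.2]
gripper_width: 0.0859
grip_force: 0.0
t: 4.0
tcp_pos: [0.5504, 0.2407, 0.2453]
tcp_rot: [-3.141, -0.001, 1.13]
wrist_force: [1.0, -1.0, -0.1]
gripper_width: 0.0853
grip_force: 0.0
t: 4.5
tcp_pos: [0.551, 0.2384, 0.2453]
tcp_rot: [-3.141, -0.0, 1.644]
wrist_force: [0.7, -0.2, 0.2]
gripper_width: 0.0853
grip_force: 0.0
[-0.14284948  0.57782147 -0.49901876  1.56525668  0.30146842  1.07583061
 -0.6463109 ] (np.float64(353.1869445929564), 322.19466364952575, 233.54488934171982, array([0.54583244, 0.31610526, 0.37361744]), Rotation.from_matrix(array([[ 9.97475283e-01, -6.77003304e-02, -2.14411826e-02],
                            [ 7.10144855e-02,  9.50738779e-01,  3.01749426e-01],
                            [-4.35720522e-05, -3.02510229e-01,  9.53146138e-01]])))
heat_knob_grip {'point': [155.6, 366.5], 'p': 0.57} [[0.57636986 0.29684427 0.137     ]]
well {'point': [301.2, 329.3], 'p': 0.57} [[0.56248319 0.16864743 0.1       ]]
```

View pics/w1.png

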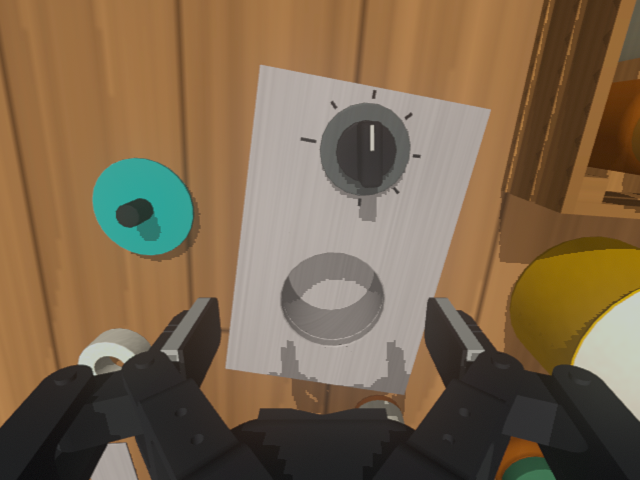

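The wrist view shows the knob at (366,150) with its stroke running vertically from (372,125) to (373,150). The well is at (332,298). All agree with the top view.

```bash
python3 - <<'E'
from h import *
c=cam('wrist')
s=plane(c,[(372,125),(373,150)],.144); d=s[0]-s[1]; print(s,'dir',np.arctan2(d[1],d[0]),'angle',-.104+np.pi-np.arctan2(d[1],d[0]))
d=s.mean(0)[:2]-[.5766,.2966]; print(np.arctan2(d[1],d[0]))
im=robot.grab_frame('wrist'); x,y=plane(c,[(0,0)],.1)[0][:2],0
# stroke by threshold
g=im.min(2); m=np.zeros_like(g); m[115:160,355:390]=(g[115:160,355:390]>150); v,u=np.nonzero(m); P=plane(c,np.c_[u,v],.144)[:,:2]
w=np.linalg.svd(P-P.mean(0))[2][0]; print(len(P),P.mean(0),'tool yaw',np.arctan2(w[1],w[0])%np.pi)
print('well',circ(plane(c,[(281,297),(384,297),(333,252),(289,274),(378,274)],.1)))
t=np.array([.5766,.2966]); st=robot.read_state(); p=st['tcp_pos']; R_=R.from_euler('xyz',st['tcp_rot'])
print(p,R_.inv().apply([*(t-p[:2]),.133-p[2]])/.12)
E
```

```text
[[0.57676237 0.31636026 0.144     ]
 [0.5791249  0.30132406 0.144     ]] dir 1.7266451323053846 angle 1.3109475212844084
1.4614793796868384
74 [0.5776359  0.30866771] tool yaw 1.6821249419673168
well (array([0.56539456, 0.17003218]), np.float64(0.08924315152401073))
[0.55087106 0.23864754 0.24541623] [0.46624975 0.24858932 0.93680915]
```

```bash
python3 -m creep '[[0.23,0.12,0,0,0,-0.03],[0.466,0.249,0,0,0,-0.03],[0.466,0.249,0,0,0,-0.03],[0.466,0.249,0.3,0,0,-0.03],[0.466,0.249,0.5,0,0,-0.03]]'; python3 -m creep '[[0,0,0.15,0,0,0],[0,0,0.3,0,0,0],[0,0,0.44,0,0,0],[0,0,0.44,0,0,0]]'; python3 -m creep '[[0,0,0,0,0,0],[0,0,0,0,0,0],[0,0,0,0,0,0],[0,0,0,0,0,0],[0,0,0,0,0,0]]' 0 40
```

```text
t: 5.2
tcp_pos: [0.5762, 0.296, 0.1841]
tcp_rot: [-3.141, 0.001, 1.675]
wrist_force: [-0.0, -0.5, -0.7]
gripper_width: 0.0853
grip_force: 0.0
t: 5.6
tcp_pos: [0.575, 0.2947, 0.13]
tcp_rot: [-3.136, 0.003, 1.675]
wrist_force: [-0.1, -0.2, 0.6]
gripper_width: 0.0856
grip_force: 0.0
t: 6.1
tcp_pos: [0.5784, 0.2969, 0.1335]
tcp_rot: [3.137, -0.001, 1.676]
wrist_force: [-1.6, 1.0, 2.4]
gripper_width: 0.0132
grip_force: 45.0
```

```bash
python3 -m creep '[[0,0,0,0,0,-0.14],[0,0,0,0,0,-0.28],[0,0,0,0,0,-0.42],[0,0,0,0,0,-0.56],[0,0,0,0,0,-0.7]]'; python3 -m creep '[[0,0,0,0,0,-0.14],[0,0,0,0,0,-0.28],[0,0,0,0,0,-0.42],[0,0,0,0,0,-0.5],[0,0,0,0,0,-0.55]]'; python3 -c "
from station import robot
s=robot.read_state(); print(s['wrist_torque'],s['wrist_force'],s['tcp_rot'],s['joint_positions'])"
```

```text
t: 6.6
tcp_pos: [0.5786, 0.2969, 0.1335]
tcp_rot: [3.137, 0.002, 2.413]
wrist_force: [3.5, 1.0, -0.1]
gripper_width: 0.013
grip_force: 44.6
t: 7.1
tcp_pos: [0.5787, 0.2971, 0.1335]
tcp_rot: [3.138, 0.004, 2.986]
wrist_force: [3.8, 2.3, 0.3]
gripper_width: 0.0131
grip_force: 44.8
[ 0.20786864 -0.53462531 -0.08904819] [3.82386214 2.33646497 0.30311524] [3.13830564 0.00387447 2.98587558] [-0.0866259   0.85060833 -0.78982244  1.53494645  0.66982228  1.03675538
  0.361333  ]
```

```bash
python3 -m creep '[[0,0,0,0,0,-0.04],[0,0,0,0,0,-0.06],[0,0,0,0,0,-0.06]]'; python3 -c "
from station import robot
print(robot.read_state()['wrist_torque'])"; python3 -m creep '[[0,0,0,0,0,-0.03],[0,0,0,0,0,-0.04],[0,0,0,0,0,-0.04]]';  python3 -c "
from station import robot
print(robot.read_state()['wrist_torque'])"
```

```text
t: 7.4
tcp_pos: [0.5787, 0.2971, 0.1335]
tcp_rot: [3.139, 0.004, 3.045]
wrist_force: [5.0, 1.6, 0.5]
gripper_width: 0.0131
grip_force: 44.9
[ 0.32257186 -0.98560313 -0.33752804]
t: 7.7
tcp_pos: [0.5788, 0.2971, 0.1336]
tcp_rot: [3.138, 0.003, 3.082]
wrist_force: [5.0, 1.8, 1.4]
gripper_width: 0.0134
grip_force: 56.4
[ 0.38525042 -0.97977799 -1.32498393]
```

The wrist torque rose to 1.3 N·m, so the knob is on its stop. Release, lift and check.

```bash
python3 -m creep '[[0,0,0,0,0,0.02],[0,0,0,0,0,0.02],[0,0,0,0,0,0.02],[0,0,0,0,0,0.02]]' 1; python3 -m creep '[[0,0,-0.2,0,0,0],[0,0,-0.6,0,0,0],[0,0,-1,0,0,0],[0,0,-1,0,0,0]]'; 
python3 - <<'E'
from h import *
f=robot.grab_frame('top'); cv2.imwrite('pics/top2.png',cv2.resize(f[120:240,150:310],None,fx=4,fy=4)[:,:,::-1])
f=robot.grab_frame('wrist'); c=cam('wrist'); cv2.imwrite('pics/w2.png',f[:,:,::-1])
print(proj(c,[[.5766,.2966,.144]]))
st=robot.read_state(); p=st['tcp_pos']; R_=R.from_euler('xyz',st['tcp_rot'])
print(st['tcp_rot'],R_.inv().apply([*(np.array([.4535,-.1345])-p[:2]),0])/.12)
E
```

```text
t: 8.1
tcp_pos: [0.5757, 0.2965, 0.1322]
tcp_rot: [-3.14, -0.001, 3.07]
wrist_force: [-0.6, 0.2, 0.5]
gripper_width: 0.0708
grip_force: 0.0
t: 8.5
tcp_pos: [0.5781, 0.3002, 0.2606]
tcp_rot: [3.132, 0.01, 3.069]
wrist_force: [0.5, 0.3, 0.5]
gripper_width: 0.0853
grip_force: 0.0
[[320.69900863 235.52203125]]
[3.14062690e+00 1.99422002e-03 3.06917720e+00] [ 0.76157216 -3.66100268 -0.00505439]
```

View pics/w2.png

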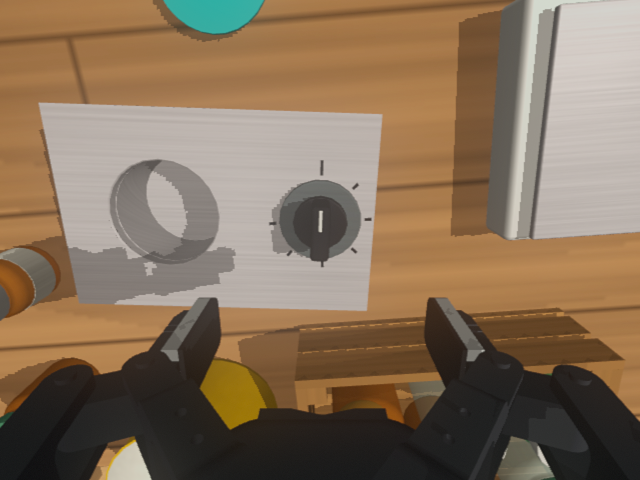

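In the wrist view the stroke, at (320,222), lines up with the long mark at (322,167), so the knob is off. Next is lid_q.

```bash
python3 -m creep '[[0.1,-0.33,0,0,0,0],[0.2,-0.66,0,0,0,0],[0.2,-1,0,0,0,0]]'>/dev/null; python3 -m creep '[[0.1,-0.33,0,0,0,0],[0.2,-0.66,0,0,0,0],[0.2,-1,0,0,0,0]]'>/dev/null; python3 -m creep '[[0.1,-0.33,0,0,0,0],[0.2,-0.66,0,0,0,0],[0.2,-1,0,0,0,0]]'; python3 -m creep '[[0.1,-0.33,0,0,0,0],[0.16,-0.5,0,0,0,0],[0.16,-0.66,0,0,0,0],[0.16,-0.66,0,0,0,0],[0.16,-0.66,0,0,0,0]]'; 
python3 - <<'E'
from h import *
f=robot.grab_frame('wrist'); c=cam('wrist')
st=robot.read_state(); p=st['tcp_pos']; R_=R.from_euler('xyz',st['tcp_rot']); print(st['joint_positions'])
for d in robot.cut_out('wrist','lid_q'):
    m=d['region'].astype(np.uint8); k=max(cv2.findContours(m,0,1)[0],key=cv2.contourArea)[:,0]
    print(np.round(d['rect']),d['p'],circ(plane(c,cv2.convexHull(k)[:,0],.015)))
for d in robot.mark_of('wrist','lid_q_grip'):
    P=plane(c,d['point'][::-1],.038)[0]; print(d,P)
    print(R_.inv().apply([*(P[:2]-p[:2]),.034-p[2]])/.12)
E
```

```text
t: 9.5
tcp_pos: [0.4754, -0.0588, 0.2508]
tcp_rot: [-3.141, -0.005, 3.07]
wrist_force: [0.8, 0.4, 0.1]
gripper_width: 0.0853
grip_force: 0.0
t: 10.0
tcp_pos: [0.4528, -0.1343, 0.2515]
tcp_rot: [3.14, -0.002, 3.068]
wrist_force: [-0.0, 0.6, 0.2]
gripper_width: 0.0857
grip_force: 0.0
[ 0.94253074  0.50882059 -1.04118062  1.88771018  0.50699243  1.04091372
  1.18762863]
[254. 333.  86.  94.] 0.79 (array([ 0.60931221, -0.23462115]), np.float64(0.1245499079244726))
[125. 219.  84.  82.] 0.78 (array([ 0.45826556, -0.34417365]), np.float64(0.08406044847239495))
[321. 200.  99.  96.] 0.59 (array([ 0.45486796, -0.13700487]), np.float64(0.10395925010602904))
{'point': [209.4, 316.1], 'p': 0.58} [ 0.45875543 -0.1392504   0.038     ]
[-0.05200425 -0.04758115  1.81580168]
```

```bash
python3 -m creep '[[-0.014,-0.01,0.3,0,0,0],[-0.014,-0.01,0.6,0,0,0],[-0.014,-0.01,1,0,0,0],[-0.014,-0.01,1,0,0,0]]'; python3 -m creep '[[0,0,0.2,0,0,0],[0,0,0.4,0,0,0],[0,0,0.6,0,0,0],[0,0,0.7,0,0,0],[0,0,0.7,0,0,0]]'; python3 - <<'E'
from h import *
f=robot.grab_frame('wrist'); c=cam('wrist')
st=robot.read_state(); print(st['tcp_pos'],st['joint_positions'])
for d in robot.cut_out('wrist','lid_q'):
    m=d['region'].astype(np.uint8); k=max(cv2.findContours(m,0,1)[0],key=cv2.contourArea)[:,0]
    print(np.round(d['rect']),d['p'],circ(plane(c,cv2.convexHull(k)[:,0],.015)))
cv2.imwrite('pics/w3.png',f[:,:,::-1])
E
```

```text
t: 10.55
tcp_pos: [0.4513, -0.135, 0.1283]
tcp_rot: [3.14, -0.012, 3.072]
wrist_force: [-1.3, 0.5, 0.3]
gripper_width: 0.0852
grip_force: 0.0
t: 11.05
tcp_pos: [0.4556, -0.1355, 0.0488]
tcp_rot: [3.142, -0.0, 3.07]
wrist_force: [0.1, -0.5, 0.3]
gripper_width: 0.0853
grip_force: 0.0
[ 0.45602986 -0.13561646  0.04949464] [ 0.7080487   0.77660276 -0.7182102   2.09038557  0.91339667  0.62186983
  0.83884561]
[122. 459.  62.  43.] 0.88 (array([ 0.57005433, -0.26626862]), np.float64(0.04090751476635435))
[317. 272. 207. 190.] 0.83 (array([ 0.45486501, -0.1377412 ]), np.float64(0.10403726333852502))
[  5. 324.   9.  56.] 0.53 (array([ 0.45560206, -0.34119385]), np.float64(0.08267186545441597))
```

View pics/w3.png

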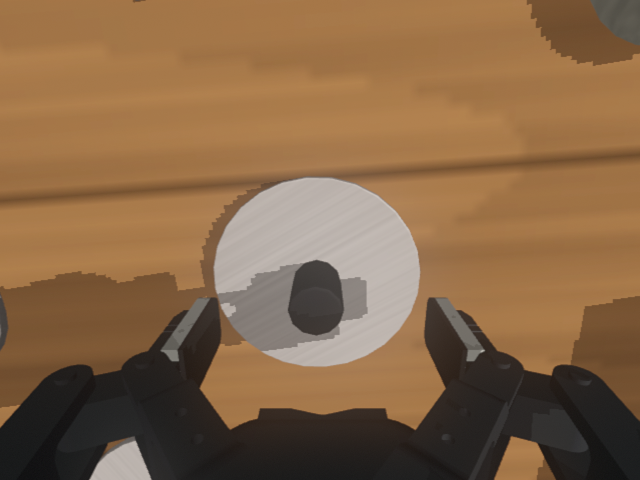

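The wrist view shows lid_q's knob at (316,297), centred between the pads. I'll go down, close and lift.

```bash
python3 -m creep '[[0.008,-0.01,0.07,0,0,0],[0.008,-0.01,0.125,0,0,0],[0.008,-0.01,0.125,0,0,0]]'; python3 -m creep '[[0,0,0,0,0,0],[0,0,0,0,0,0],[0,0,0,0,0,0],[0,0,0,0,0,0],[0,0,0,0,0,0]]' 0 60; python3 -m creep '[[0,0,-0.1,0,0,0],[0,0,-0.3,0,0,0],[0,0,-0.6,0,0,0],[0,0,-1,0,0,0],[0,0,-1,0,0,0]]';python3 -m creep '[[0,0,-0.2,0,0,0],[0,0,-0.4,0,0,0],[0,0,-0.6,0,0,0],[0,0,-0.8,0,0,0],[0,0,-0.8,0,0,0]]'; python3 - <<'E'
from h import *
f=robot.grab_frame('wrist'); c=cam('wrist')
st=robot.read_state(); p=st['tcp_pos'];R_=R.from_euler('xyz',st['tcp_rot']); print(st['joint_positions'])
# lid held: flange top 23 mm below grip point (grip point was at z .038 when tcp at pick z)
for d in robot.cut_out('wrist','lid_q'):
    m=d['region'].astype(np.uint8); k=max(cv2.findContours(m,0,1)[0],key=cv2.contourArea)[:,0]
    for off in (.017,.019): 
        ce,di=circ(plane(c,cv2.convexHull(k)[:,0],p[2]-off)); print(np.round(d['rect']),round(d['p'],2),off,ce,di,'tool off',R_.inv().apply([*(ce-p[:2]),0])[:2])
E
```

```text
t: 11.45
tcp_pos: [0.4536, -0.1374, 0.033]
tcp_rot: [-3.141, -0.001, 3.068]
wrist_force: [0.3, -0.8, 0.3]
gripper_width: 0.0854
grip_force: 0.0
t: 11.95
tcp_pos: [0.4543, -0.1373, 0.0339]
tcp_rot: [-3.141, 0.0, 3.069]
wrist_force: [-1.0, -0.5, 3.2]
gripper_width: 0.022
grip_force: 58.6
t: 12.45
tcp_pos: [0.4577, -0.1367, 0.1582]
tcp_rot: [-3.141, 0.011, 3.069]
wrist_force: [1.2, 0.3, -1.5]
gripper_width: 0.022
grip_force: 58.8
t: 12.95
tcp_pos: [0.4555, -0.137, 0.2512]
tcp_rot: [-3.141, 0.005, 3.068]
wrist_force: [1.3, -0.3, -1.3]
gripper_width: 0.0223
grip_force: 58.9
[ 0.9425145   0.51134841 -1.03288997  1.88823058  0.51199088  1.03421872
  1.18996307]
[633.  88.  12.  69.] 0.72 0.017 [0.37235355 0.00359004] 0.03650701719678613 tool off [0.09200047 0.13454797]
[633.  88.  12.  69.] 0.72 0.019 [0.37228263 0.00544143] 0.03700988934322498 tool off [0.09220687 0.13638918]
[128. 214.  81.  78.] 0.62 0.017 [ 0.4084491  -0.21609249] 0.03345697429473566 tool off [ 0.03990398 -0.0818988 ]
[128. 214.  81.  78.] 0.62 0.019 [ 0.40887537 -0.21726716] 0.03391783310409566 tool off [ 0.03939277 -0.08303908]
[325. 285. 226. 205.] 0.62 0.017 [ 0.45309054 -0.13661956] 0.10160464963463087 tool off [0.00120625 0.00063175]
[325. 285. 226. 205.] 0.62 0.019 [ 0.45413174 -0.13669951] 0.1030042202425899 tool off [0.000162   0.00062831]
[212. 323.  33.  46.] 0.57 0.017 [ 0.46342881 -0.18552667] 0.024309790888514614 tool off [-0.01268806 -0.04738627]
[212. 323.  33.  46.] 0.57 0.019 [ 0.46461242 -0.1862803 ] 0.024644650257008262 tool off [-0.01392371 -0.04805115]
```

Lid_q is held with its centre within 1 mm of the TCP. I'll carry it towards the well, stopping short to re-measure the rim.

```bash
python3 -m creep '[[-0.1,0.2,0,0,0,0],[-0.25,0.45,0,0,0,0],[-0.4,0.77,0,0,0,0]]' >/dev/null; python3 -m creep '[[-0.2,0.3,0,0,0,0],[-0.35,0.6,0,0,0,0],[-0.41,0.77,0,0,0,0],[-0.41,0.77,0,0,0,0],[-0.41,0.77,0,0,0,0]]'; python3 - <<'E'
from h import *
f=robot.grab_frame('wrist'); c=cam('wrist')
st=robot.read_state(); p=st['tcp_pos'];R_=R.from_euler('xyz',st['tcp_rot']); print(st['joint_positions'])
for d in robot.mark_of('wrist','well'): print('well',plane(c,d['point'][::-1],.1),d)
t=np.linspace(0,2*np.pi,80)
uv=proj(c,np.c_[.565+.045*np.cos(t),.168+.045*np.sin(t),.1+0*t]).round().astype(int)
g=f.copy()
for a in uv: cv2.circle(g,tuple(int(v) for v in a),0,(255,0,0),-1)
x0,y0=max(uv[:,0].min()-25,0),max(uv[:,1].min()-25,0); print(x0,y0,uv.min(0),uv.max(0))
cv2.imwrite('pics/w4.png',cv2.resize(g[y0:uv[:,1].max()+25,x0:uv[:,0].max()+25],None,fx=3.5,fy=3.5,interpolation=cv2.INTER_NEAREST)[:,:,::-1]); cv2.imwrite('pics/w4raw.png',f[:,:,::-1])
np.save('c4.npy',np.r_[c[3],c[4].as_quat()])
E
```

```text
t: 13.85
tcp_pos: [0.5635, 0.0398, 0.2474]
tcp_rot: [-3.14, -0.004, 3.07]
wrist_force: [-0.1, -0.8, -2.6]
gripper_width: 0.0219
grip_force: 59.1
[ 0.45210929  0.63577272 -0.94097357  1.65282206  0.5548663   1.14753189
  0.863162  ]
well [[0.56459164 0.16586393 0.1       ]] {'point': [211.9, 480.2], 'p': 0.86}
402 130 [427 155] [540 264]
```

View pics/w4.png

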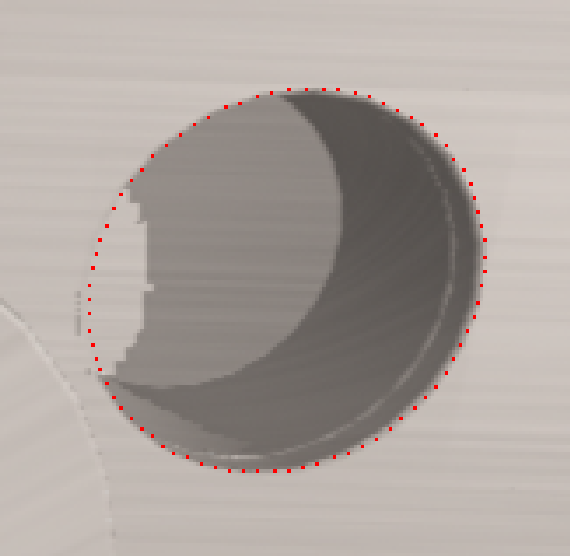

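The crop shows the projected red circle for (0.565, 0.168) on the well's rim to within a pixel, about 0.7 mm. I'll use (0.565, 0.1675).

```bash
python3 -m creep '[[0.02,0.2,0,0,0,0],[0.04,0.5,0,0,0,0],[0.06,0.8,0,0,0,0],[0.06,1,0,0,0,0],[0.06,1,0,0,0,0]]' >/dev/null; python3 -m creep '[[0,0.03,0.2,0,0,0],[0,0.06,0.5,0,0,0],[0,0.06,0.7,0,0,0],[0,0.06,0.7,0,0,0],[0,0.06,0.7,0,0,0]]'; cat > e.py <<'E'
from h import *
f=robot.grab_frame('wrist'); c=cam('wrist'); st=robot.read_state(); p=st['tcp_pos'];R_=R.from_euler('xyz',st['tcp_rot']); print(p,st['tcp_rot'],st['wrist_force'])
for d in robot.cut_out('wrist','lid_q'):
    if d['rect'][2]<150: continue
    m=d['region'].astype(np.uint8); k=max(cv2.findContours(m,0,1)[0],key=cv2.contourArea)[:,0]
    ce,di=circ(plane(c,cv2.convexHull(k)[:,0],p[2]-.019)); print('lid',np.round(d['rect']),ce,di)
print('to go',R_.inv().apply([.565-p[0],.1675-p[1],.124-p[2]])/.12)
E
python3 e.py
```

```text
t: 14.95
tcp_pos: [0.5671, 0.1657, 0.1656]
tcp_rot: [-3.141, -0.0, 3.066]
wrist_force: [0.1, 1.1, -0.3]
gripper_width: 0.0223
grip_force: 59.2
[0.56755515 0.1666823  0.16672261] [3.14080224e+00 1.82875724e-03 3.06675404e+00] [ 0.19722869  0.23617711 -1.49301212]
lid [404. 240. 472. 284.] [0.55316601 0.20206604] 0.21377467978398715
lid [323. 288. 225. 203.] [0.56739109 0.16731103] 0.10284424662826494
to go [0.02239384 0.00492167 0.35598538]
```

```bash
python3 -m creep '[[0.02,0.003,0.06,0,0,0],[0.02,0.003,0.12,0,0,0],[0.02,0.003,0.18,0,0,0],[0.02,0.003,0.22,0,0,0],[0.02,0.003,0.22,0,0,0]]'; python3 e.py
```

```text
t: 15.55
tcp_pos: [0.5638, 0.1676, 0.1381]
tcp_rot: [-3.141, -0.002, 3.069]
wrist_force: [0.2, 0.3, -1.0]
gripper_width: 0.0225
grip_force: 59.2
[0.56403038 0.16784261 0.13858506] [-3.14125104e+00 -9.54684197e-04  3.06878144e+00] [-0.51925355  0.29265474 -1.01969019]
lid [322. 283. 228. 205.] [0.5638137  0.16852988] 0.10331542535427556
to go [-0.00838246 -0.00221821  0.12153502]
```

```bash
python3 -m creep '[[-0.006,-0.003,0.02,0,0,0],[-0.006,-0.003,0.04,0,0,0],[-0.006,-0.003,0.06,0,0,0],[-0.006,-0.003,0.07,0,0,0],[-0.006,-0.003,0.07,0,0,0]]'; python3 -m creep '[[0,0,0.02,0,0,0],[0,0,0.035,0,0,0],[0,0,0.045,0,0,0],[0,0,0.045,0,0,0],[0,0,0.045,0,0,0]]'; python3 e.py
```

```text
t: 16.15
tcp_pos: [0.5648, 0.1675, 0.1305]
tcp_rot: [-3.141, -0.0, 3.069]
wrist_force: [0.3, -0.0, -1.3]
gripper_width: 0.0221
grip_force: 59.2
t: 16.65
tcp_pos: [0.5649, 0.1676, 0.1254]
tcp_rot: [3.141, -0.0, 3.069]
wrist_force: [-0.4, 0.2, -2.1]
gripper_width: 0.0222
grip_force: 59.2
[0.56498443 0.16761109 0.12539572] [3.14142413e+00 1.29422720e-04 3.06871915e+00] [ 0.55390026 -0.04975066 -0.52880403]
lid [325. 285. 227. 204.] [0.56460266 0.16817288] 0.10287832356287915
to go [-0.00019527 -0.00091584  0.01163085]
```

The disc is in the well with no contact force. Last few millimetres.

```bash
python3 -m creep '[[0,0,0.006,0,0,0],[0,0,0.012,0,0,0],[0,0,0.016,0,0,0],[0,0,0.016,0,0,0],[0,0,0.016,0,0,0]]'; python3 e.py
```

```text
t: 17.25
tcp_pos: [0.565, 0.1676, 0.124]
tcp_rot: [-3.141, 0.0, 3.069]
wrist_force: [-0.5, 0.2, 4.9]
gripper_width: 0.0225
grip_force: 59.6
[0.56498363 0.16759415 0.12396286] [-3.14150859e+00  4.67882142e-04  3.06864107e+00] [-1.58667235 -1.957198    4.20302905]
lid [323. 286. 228. 205.] [0.56491306 0.16831299] 0.10348572084255037
to go [-0.00019335 -0.00077257 -0.00030938]
```

Contact shows as +4.9 N at TCP z = 0.124, exactly the home height. I'll release, rise and check.

```bash
python3 -m creep '[[0,0,0,0,0,0],[0,0,0,0,0,0],[0,0,0,0,0,0],[0,0,0,0,0,0],[0,0,0,0,0,0]]' 1; python3 -m creep '[[0,0,-0.1,0,0,0],[0,0,-0.4,0,0,0],[0,0,-0.8,0,0,0],[0,0,-1,0,0,0],[0,0,-1,0,0,0]]'; python3 - <<'E'
from h import *
f=robot.grab_frame('wrist'); c=cam('wrist'); cv2.imwrite('pics/w5.png',f[:,:,::-1])
for d in robot.cut_out('wrist','lid_q'):
    m=d['region'].astype(np.uint8); k=max(cv2.findContours(m,0,1)[0],key=cv2.contourArea)[:,0]
    print(np.round(d['rect']),circ(plane(c,cv2.convexHull(k)[:,0],.105)))
E
```

```text
t: 17.85
tcp_pos: [0.5649, 0.1676, 0.1233]
tcp_rot: [3.141, -0.0, 3.069]
wrist_force: [-0.1, 0.3, -0.2]
gripper_width: 0.0855
grip_force: 0.0
t: 18.35
tcp_pos: [0.5666, 0.1697, 0.2489]
tcp_rot: [3.137, 0.009, 3.069]
wrist_force: [0.7, -0.3, 0.7]
gripper_width: 0.0853
grip_force: 0.0
[320. 217. 129. 120.] (array([0.56268604, 0.16677127]), np.float64(0.10156502996819024))
[  9. 272.  18.  69.] (array([ 0.57627715, -0.12752078]), np.float64(0.08764503181589016))
[357.  18.  96.  36.] (array([0.3972745 , 0.20406383]), np.float64(0.07382445698222266))
```

View pics/w5.png

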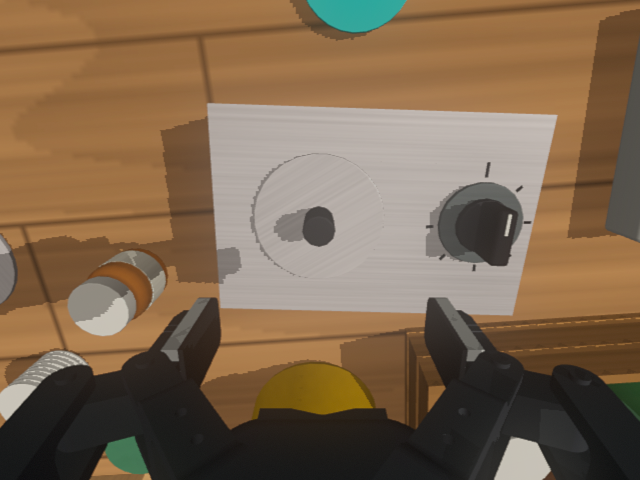

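The lid lies flat at (320,217), centred to about 2 mm. The knob stroke at (508,224) is parallel to the line through the long mark at (488,170), so it is still off. The gripper is clear.

```bash
python3 -c "
from station import robot
print(robot.finish_job())"
```

```text
the job is handed in; nothing more can be done
None
```

I turned the heat knob to its off stop, lowered lid_q fully home on the well, left the other lids, the jar and the cup alone, and handed the job in at about 18 s; no verdict came back.

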